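Lay the blue dosing pump on its back for service

ROBOT

A 6-joint arm with a two-finger parallel gripper is mounted at the origin on the work surface. World frame = base frame: x ahead of the robot, y to its left, z up, the work surface at z = 0. Lengths are in mm, angles in rad, forces in N, time in s.
With the tool pointing down it reaches from about 350 to 975 mm from the base axis. Payload 7.1 kg.
Tool frame: the origin (TCP) lies midway between the tips of the shut fingers; the grasp point (between the pads) lies 19 mm behind it (ctrl.grasp_offset is the distance from the TCP to the grasp point, in mm); z points along the fingers, y is the line along which they close (so a half turn about z gives the same grasp; the last joint's range is limited). The gripper opens to 88 mm and grips with 3 to 60 N. Pads are 20 mm wide; open, the fingers measure 115 mm over their backs; the gripper's body (75 mm by 178 mm) begins 61 mm behind the grasp point.
Start: joints at [-1.281, 0.423, 1.63, -0, 1.089, -0.019], TCP at [189.965, -595.414, 222.675] pointing down, gripper open.
Joint ranges: [-3, 3], [-0.9, 2.11], [0.09, 2.58], [-1.31, 4.45], [0.11, 2.69], [-2.54, 2.54]. Speed limits (rad/s): [2.39, 2.39, 3.01, 3.14, 3.14, 3.14].

INTERFACE

Orientations are given as a rotation vector (axis times angle).
In Python, from workcell import ctrl gives the robot as it stands. The module is installed in compiled form; this text tells all that it offers.
- The arm moves only by the tool servo_tool, never from a script. Its argument "rows" is a list of rows, each a list of 7 numbers: the turn, a rotation vector about the tool's x, y, z as a fraction of full scale, then the shift along the tool's x, y, z as a fraction of full scale, then the finger opening in mm, from 0 to 87.8. A call has 1 to 10 rows; each row is the pose to reach, as a shift and turn from the pose commanded when the call began, along the tool's axes at that moment; what a row does not reach only later rows make up. Full scale, the value 1, is 20 cm for a shift and 1.5 rad for a turn. A row lasts 1/8 s, in which the tool goes at most 62.5 mm and 10.7 degrees, less where a joint would pass 70% of its speed; a pose out of reach is approached as far as the arm can. A call with a number of a shift or a turn outside -1 to 1 is refused whole. A call with a gripper value outside its range is refused whole. The fingers move at their own pace and stop on an object; the grip force is fixed at half the most. Time passes only in rows, so rows that repeat a pose let the fingers close. It gives the time, the measured TCP pose, the force, the opening and the grip force at its end, in the units of the state.
- ctrl.get_obs(): the state, without advancing time (a new reading comes with each control period).
- ctrl.get_image(name): name is "scene" or "top" or "wrist"; returns (picture, depth): 480x640x3 uint8, red, green, blue; 480x640 float32, mm along the optical axis (not along the pixel's ray), 0 where there is no reading.
- ctrl.camera_info(name): a dict with "intrinsics" (3x3 intrinsics, pixels), "R" (3x3) and "t" (3): a world point X has camera coordinates R X + t. Camera axes: x right, y down, z forward; pixel columns grow to the right and rows downward; lengths in mm; the calibration is good to about 2 mm. A picture is of the moment at which its call begins: read the wrist's pose just before it. camera_info takes no time and is no camera call; for the wrist camera it gives the pose at the moment of the call.
- ctrl.close_job(): hands the job in; it is judged then, once.
The state is a dict: "t": time; "qpos": joint angles; "qvel": joint speeds; "joint_torque": joint torques, N m; "ee_pos": TCP position; "orientation": TCP orientation; "ft_force": force on the tool from outside, world axes, zero at the start; "moment": the same for the moment, N m; "width": finger opening in mm; "grasp_force": force on a finger pad.
Only numpy, scipy, OpenCV 4.12 (cv2) and the standard library are available. Lean on these libraries where they do the work, as an engineer would, in place of code of your own. Each camera call takes 0.05 s, during which the arm holds its last target. There are 200 camera calls.

TASK

The blue dosing pump on the lab bench needs a new pump head: push its top so that it tips backwards over the steel edge of the green service board and comes to lie flat on its back on the board, head up, roughly square to the edge. Tip it, do not lift it off the bench, and leave the grey pump and the white filter cartridge standing where they are.

Things in the scene. Friction and masses are not known exactly. Their poses are not given: they have to be found in the camera images.
- bluepump_c (a point): Blue dosing pump, upright: case 60 deep (x) by 70 wide (y) by 130 mm tall (z), 0.6 to 0.95 kg. Front (-x, towards the robot) has a clear head 40 mm across, jutting 12 mm, 42 mm above the foot; the rest is flat. Back 2 to 8 mm from the steel edge. A push of 3 to 5 N near the top tips it; past about 30 degrees it falls by itself. Point: case centre, 65 mm up; +x front to back, +z to its top.
- greypump_c (a point): Grey dosing pump, bystander of the same shape (60 by 70 by 130 mm tall), standing along the same edge. Point: centre of its case, 65 mm above its foot; axes as for the blue pump.
- cartridge: White filter cartridge, bystander: upright cylinder 60 mm across, 120 mm tall, standing along the same edge. Origin at the centre of its foot, z up.
- board: Green service board fixed to the bench, 170 (x) by 460 (y) by 14 mm high, flat. Its robot-side edge (-x, 85 mm from the origin, along y) is a bright steel strip 10 mm wide, flush with the top: the pivot. The three upright things stand on the bench along it, 140 mm apart between centres, in any order. Origin: centre of its underside; +x across it, away from the robot; z up.
Not all that is in view belongs to the job. Leave any red or yellow look-alike of the part that bears greypump_c alone.

How it is judged (in metres and radians):
At the end, for the whole second after the job is handed in: Blue pump at rest flat on its back on the board, front up within 10 degrees, square to the edge within 17; centre 10 to 115 mm in from the steel edge, within 200 mm of the board's middle along it, 36 to 52 mm up. Grey pump and cartridge upright within 10 degrees, moved under 20 mm (angle between bluepump_c's own x axis and vertical above 2.96 rad and angle between the z axis of bluepump_c and the x axis of board, either way round below 0.3 rad and x of bluepump_c in the frame of board between -0.075 and 0.03 m and y of bluepump_c in the frame of board between -0.2 and 0.2 m and z of bluepump_c in the frame of board between 0.036 and 0.052 m and angle between each of greypump_c, cartridge's own z axis and vertical below 0.17 rad and distance of each of greypump_c, cartridge from where it was at the start of the episode below 0.02 m and linear speed of bluepump below 0.02 m/s); the robot touches nothing.
It fails at once if the blue pump is lifted instead of tipped (its centre rises above 110 mm over the bench) (height (world z) of bluepump_c above 0.11 m).
It fails at once if the grey pump is pushed 20 mm or knocked over (distance of greypump_c from where it was at the start of the episode above 0.02 m or angle between greypump_c's own z axis and vertical above 0.35 rad).
It fails at once if the cartridge is pushed 20 mm or knocked over (distance of cartridge from where it was at the start of the episode above 0.02 m or angle between cartridge's own z axis and vertical above 0.35 rad).
It also fails if it takes over 32 s, if anything falls off the work surface, if the arm or the gripper's body presses on something with over 40 N, if the wrist force passes 120 N, or if a joint passes its speed limit or range.

## Working session

There is one attempt and no reset: what is moved stays moved. The work goes in short steps, Python scripts to look and compute and a tool call to move; the robot and the scene stay as the last step left them, time stands still between calls to the robot, and variables do not carry over. Pictures are saved under pics/ and viewed, at most 10 in all, crops included, and the job is handed in when it is done.

Besides the shell and the picture viewer there is one more tool, called after ">>>" as name(argument=value, ...) on one line, values as JSON. servo_tool: Moves the arm, as the interface text tells. Its arguments: {"type":"object","properties":{"rows":{"type":"array","items":{"type":"array","items":{"type":"number"}}}},"required":["rows"]}

```bash
mkdir -p pics
python3 - <<'E'
from workcell import ctrl
import cv2,numpy as np
for n in("scene","top"):
    p,d=ctrl.get_image(n); cv2.imwrite(f"pics/{n}0.png",p[:,:,::-1]); np.savez(f"{n}0.npz",p=p,d=d,**ctrl.camera_info(n))
    print(n,ctrl.camera_info(n))
print(ctrl.get_obs())
E
```

```text
scene {'intrinsics': array([[449.90813503,   0.        , 322.63911637],
       [  0.        , 449.90813503, 236.66605732],
       [  0.        ,   0.        ,   1.        ]]), 'R': array([[ 0.56030532,  0.82822631, -0.00995686],
       [ 0.46395077, -0.32378132, -0.82456979],
       [-0.68615424,  0.45739134, -0.56567263]]), 't': array([-314.7578254 , -191.86036987, 1093.50186826])}
top {'intrinsics': array([[457.44583482,   0.        , 315.64523958],
       [  0.        , 457.44583482, 242.42512392],
       [  0.        ,   0.        ,   1.        ]]), 'R': array([[-0.00854259, -0.99954714, -0.02885376],
       [-0.98327431,  0.01364628, -0.18161885],
       [ 0.18193034,  0.02681966, -0.9829456 ]]), 't': array([ 39.68326308, 539.51666859, 631.41478467])}
{'t': 0.1, 'qpos': array([-1.28095979e+00,  4.23776931e-01,  1.63057202e+00, -1.76841786e-05,
        1.08860828e+00, -1.90157033e-02]), 'qvel': array([ 0.00057557, -0.00141668, -0.00146641, -0.0015586 ,  0.0005544 ,
       -0.00088946]), 'joint_torque': array([ 3.28824080e-04, -5.45614457e+01, -2.74324912e+01,  6.45806990e-02,
        1.88702450e-02, -9.89460204e-06]), 'ee_pos': array([ 189.85018554, -594.95845768,  221.98795044]), 'orientation': array([-3.10287169e+00, -4.83023119e-01,  3.13603792e-04]), 'ft_force': array([ 0.51667101, -0.4974528 , -0.70773179]), 'moment': array([ 0.01149133, -0.02055518,  0.01357413]), 'grasp_force': 0.0, 'width': 87.86803328641759}
```

View pics/scene0.png

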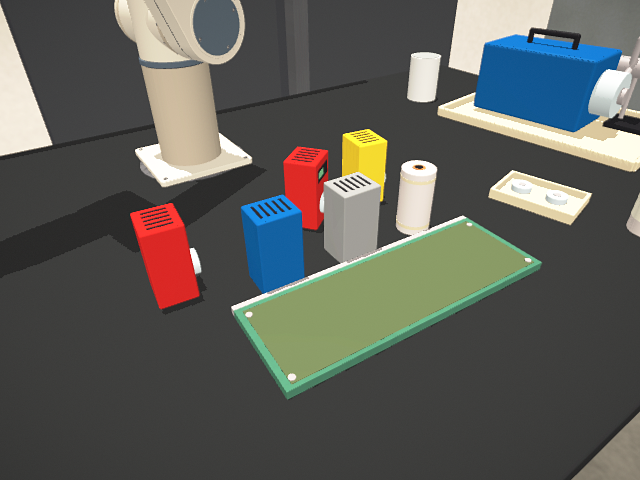

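View pics/top0.png

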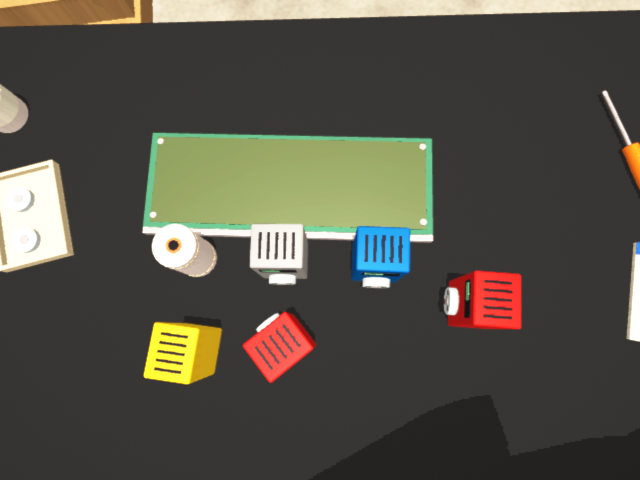

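The blue pump is at the right end (top view ~(382,248), scene view ~(275,225)), grey in the middle (278,245), and cartridge at the left (180,248). The red and yellow look-alikes stand robot-side. Next I'll measure from both views.

```bash
cat > h.py <<'E'
import numpy as np,cv2
def cloud(n):
    f=np.load(n);d=f['d'];v,u=np.mgrid[:480,:640]
    K=f['intrinsics'];c=np.stack([(u-K[0,2])/K[0,0]*d,(v-K[1,2])/K[1,1]*d,d],-1)
    X=(c-f['t'])@f['R'];X[d<=0]=np.nan;return f['p'],X
E
python3 - <<'E'
from h import *
for n in("top0.npz","scene0.npz"):
    p,X=cloud(n);h=cv2.cvtColor(p,cv2.COLOR_RGB2HSV);H,S,V=h[...,0],h[...,1],h[...,2]
    print(n)
    z=X[...,2]
    reg=(X[...,0]>300)&(X[...,0]<900)&(abs(X[...,1])<450)
    def rep(nm,m):
        m=m&reg; q=X[m]
        if len(q)<20: print(nm,len(q));return
        r=cv2.minAreaRect(q[:,:2].astype(np.float32))
        print(nm,len(q),'med',np.median(q,0).round(1),'rect',np.round(r[0],1),np.round(r[1],1),round(r[2],2),'z',np.percentile(q[:,2],[2,98]).round(1))
    rep('bluetop',(H>98)&(H<125)&(S>120)&(z>122)&(z<140))
    rep('board',(H>25)&(H<90)&(S>80)&(z>5)&(z<22))
    rep('steel',(S<50)&(V>140)&(z>7)&(z<22))
    rep('greytop',(S<40)&(V>100)&(z>124)&(z<140))
    rep('carttop',(S<60)&(V>100)&(z>112)&(z<124))
    rep('redyel',((H<35)|(H>170))&(S>150)&(z>122)&(z<140))
    m=(H>98)&(H<125)&(S>120)&(z>20)&(z<115)&reg
    q=X[m];print('blueside',np.percentile(q,[2,50,98],axis=0).round(0).tolist())
E
```

```text
top0.npz
bluetop 2137 med [514.8 -55.6 129.8] rect [515.9 -55.8] [69.4 60.3] 87.14 z [126.7 132. ]
board 25750 med [647.2  76.6  14.1] rect [647.3  78.4] [461.2 160. ] 87.53 z [11.6 16.6]
steel 1863 med [561.8  38.7  13.8] rect [ 5.925e+02 -1.000e-01] [399.6 899.8] 0.02 z [ 7.3 20.9]
greytop 2235 med [520.5  82.4 129.8] rect [460.5  85.6] [ 70.1 182.1] 88.27 z [126.8 131.9]
carttop 1434 med [523.5 220.  119.6] rect [523.6 150.6] [204.2  59.4] 88.11 z [114.5 122. ]
redyel 7176 med [405.   80.4 129.9] rect [417.4   9.7] [466.5 180.3] 83.52 z [126.1 132. ]
blueside [[484.0, -86.0, 23.0], [487.0, -27.0, 72.0], [538.0, -20.0, 113.0]]
scene0.npz
bluetop 1189 med [527.2 -63.  130.5] rect [521.5  65. ] [318.3  62.2] 88.33 z [122.8 131.8]
board 23261 med [661.  24.  15.] rect [573.3  80.6] [462.9 311.7] 87.59 z [ 8.2 16.6]
steel 1766 med [558.9  64.3  14.9] rect [609.6 148.8] [602.1 223.9] 87.44 z [ 8.3 21.3]
greytop 864 med [531.8  75.3 130.4] rect [524.2  80.1] [69.9 62.2] 87.05 z [124.4 131.8]
carttop 895 med [542.8 195.8 119.9] rect [526.7 147.8] [204.9  59.6] 88.83 z [112.4 123.4]
redyel 2580 med [423.8  39.3 130.4] rect [418.6   6.3] [464.3 185.3] 83.27 z [122.6 131.9]
blueside [[493.0, -94.0, 22.0], [546.0, -72.0, 71.0], [549.0, -28.0, 113.0]]
```

```bash
cat > d.py <<'E'
import sys,numpy as np
from workcell import ctrl
from scipy.spatial.transform import Rotation as R
o=ctrl.get_obs();T=R.from_rotvec(o['orientation']);a=[float(v) for v in sys.argv[1:]]
yaw=np.radians(a[3]);g=R.from_matrix([[np.cos(yaw),np.sin(yaw),0],[np.sin(yaw),-np.cos(yaw),0],[0,0,-1]])
print(o['t'],o['ee_pos'].round(1),o['ft_force'].round(2),'turn',((T.inv()*g).as_rotvec()/1.5).round(3),'shift',(T.inv().apply(np.array(a[:3])-o['ee_pos'])/200).round(3))
E
python3 d.py 440 -53 205 -2.6
python3 - <<'E'
from h import *
p,X=cloud("top0.npz");h=cv2.cvtColor(p,cv2.COLOR_RGB2HSV)
m=(h[...,0]>98)&(h[...,0]<125)&(h[...,1]>120)&(X[...,2]>122)&(X[...,2]<140)
print(X[m][:,0].min(),X[m][:,0].max())
for n in ("rising red/yel",):
    m=(((h[...,0]<35)|(h[...,0]>170))&(h[...,1]>150)&(X[...,2]>20)).astype(np.uint8)
    k,l,s,c=cv2.connectedComponentsWithStats(m)
    for i in range(1,k):
        if s[i,4]>500: q=X[l==i];print(np.percentile(q,[1,99],axis=0).round(0).tolist())
E
```

```text
0.1 [ 189.9 -595.   222. ] [ 0.52 -0.5  -0.71] turn [-0.001  0.     0.236] shift [ 2.015 -2.201  0.088]
484.1803721830833 546.9346560280619
[[413.0, -227.0, 30.0], [484.0, -166.0, 132.0]]
[[354.0, 40.0, 44.0], [433.0, 121.0, 132.0]]
[[350.0, 183.0, 24.0], [423.0, 247.0, 132.0]]
```

>>> servo_tool(rows=[[0, 0, 0, 0.22, -0.22, 0, 40], [0, 0, 0, 0.44, -0.46, 0, 40], [0, 0, 0, 0.66, -0.7, 0, 40], [0, 0, 0, 0.9, -0.98, 0, 40], [0, 0, 0, 0.9, -0.98, 0, 40], [0, 0, 0, 0.9, -0.98, 0, 40]])

```text
t: 0.85
ee_pos: [302.3, -353.7, 222.8]
orientation: [3.103, 0.486, 0.0]
ft_force: [-0.1, -0.2, 0.5]
width: 39.8
grasp_force: 0.0
```

>>> servo_tool(rows=[[0, 0, 0, 0.22, -0.22, 0, 40], [0, 0, 0, 0.44, -0.46, 0, 40], [0, 0, 0, 0.66, -0.7, 0, 40], [0, 0, 0, 0.9, -0.98, 0, 40], [0, 0, 0, 0.9, -0.98, 0, 40], [0, 0, 0.118, 0.9, -0.98, 0, 40], [0, 0, 0.236, 0.9, -0.98, 0, 40], [0, 0, 0.236, 0.9, -0.98, 0, 40]])

```text
t: 1.85
ee_pos: [414.5, -113.9, 222.7]
orientation: [3.14, -0.071, 0.001]
ft_force: [0.7, 0.4, -0.2]
width: 40.2
grasp_force: 0.0
```

```bash
python3 d.py 440 -53 114 -2.6
```

```text
1.85 [ 414.5 -113.9  222.7] [ 0.73  0.35 -0.18] turn [ 0. -0.  0.] shift [ 0.113 -0.31   0.543]
```

>>> servo_tool(rows=[[0, 0, 0, 0.06, -0.16, 0, 40], [0, 0, 0, 0.113, -0.31, 0, 40], [0, 0, 0, 0.113, -0.31, 0.2, 40], [0, 0, 0, 0.113, -0.31, 0.4, 40], [0, 0, 0, 0.113, -0.31, 0.543, 40], [0, 0, 0, 0.113, -0.31, 0.543, 40], [0, 0, 0, 0.113, -0.31, 0.543, 40]])

```text
t: 2.72
ee_pos: [440.0, -52.2, 114.8]
orientation: [3.141, -0.07, 0.002]
ft_force: [-0.1, 0.4, -0.2]
width: 40.1
grasp_force: 0.0
```

>>> servo_tool(rows=[[0, 0, 0, 0.05, 0, 0, 40], [0, 0, 0, 0.1, 0, 0, 40], [0, 0, 0, 0.13, 0, 0, 40], [0, 0, 0, 0.16, 0, 0, 40], [0, 0, 0, 0.19, 0, 0, 40], [0, 0, 0, 0.22, 0, 0, 40], [0, 0, 0, 0.22, 0, 0, 40]])

```text
t: 3.6
ee_pos: [483.2, -53.6, 113.9]
orientation: [-3.141, 0.071, 0.001]
ft_force: [-2.6, 0.4, 0.0]
width: 40.1
grasp_force: 0.9
```

```bash
python3 - <<'E'
from workcell import ctrl
import cv2
p,d=ctrl.get_image("scene"); cv2.imwrite("pics/s1.png",cv2.resize(p[140:340,180:440,::-1],None,fx=2,fy=2))
E
python3 d.py 500 -55 114 -2.6
```

```text
3.65 [482.9 -53.5 113.8] [-0.93  0.08 -0.59] turn [-0.  0.  0.] shift [ 0.086  0.004 -0.001]
```

View pics/s1.png

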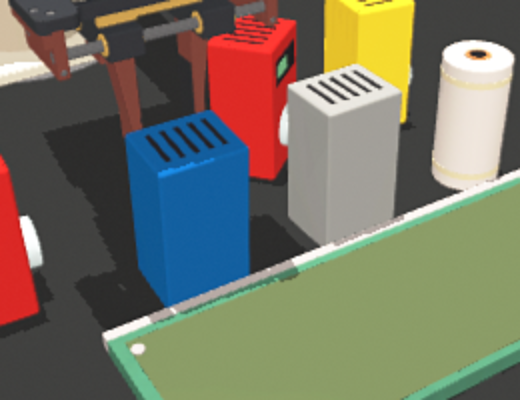

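The fingers touch the blue pump's top, which starts to lean (crop (190,150)); the bystanders are untouched. Pushing on.

>>> servo_tool(rows=[[0, 0, 0, 0.025, 0, 0, 40], [0, 0, 0, 0.05, 0, 0, 40], [0, 0, 0, 0.075, 0, 0, 40], [0, 0, 0, 0.1, 0, 0, 40], [0, 0, 0, 0.125, 0, 0, 40], [0, 0, 0, 0.15, 0, 0, 40], [0, 0, 0, 0.175, 0, 0, 40], [0, 0, 0, 0.2, 0, 0, 40], [0, 0, 0, 0.2, 0, 0, 40]])

```text
t: 4.78
ee_pos: [523.8, -55.5, 114.0]
orientation: [3.141, -0.071, 0.001]
ft_force: [-0.4, -0.6, 0.2]
width: 39.9
grasp_force: 0.1
```

```bash
python3 - <<'E'
from workcell import ctrl
import cv2
p,d=ctrl.get_image("scene"); cv2.imwrite("pics/s2.png",cv2.resize(p[140:340,180:440,::-1],None,fx=2,fy=2))
E
python3 d.py 500 -55 114 -2.6
```

```text
4.825 [523.3 -55.4 113.9] [-0.73  0.46  0.23] turn [ 0. -0.  0.] shift [-0.117  0.003 -0.   ]
```

View pics/s2.png

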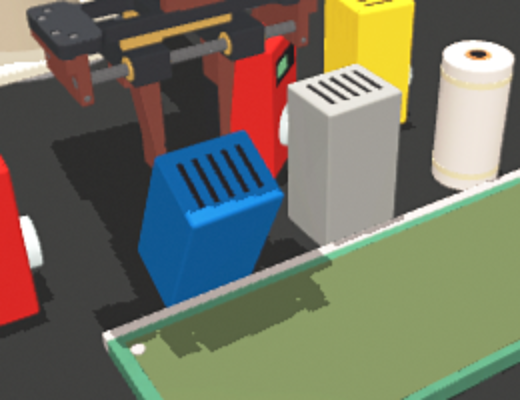

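The pump leans about 25° squarely on the steel edge (crop (215,215)); a bit more will send it over.

>>> servo_tool(rows=[[0, 0, 0, 0.025, 0, 0, 40], [0, 0, 0, 0.05, 0, 0, 40], [0, 0, 0, 0.075, 0, 0, 40], [0, 0, 0, 0.1, 0, 0, 40], [0, 0, 0, 0.125, 0, 0, 40], [0, 0, 0, 0.15, 0, 0, 40], [0, 0, 0, 0.15, 0, 0, 40], [0, 0, 0, 0.15, 0, 0, 40], [0, 0, 0, 0.15, 0, 0, 40]])

```text
t: 5.95
ee_pos: [552.9, -56.8, 114.1]
orientation: [-3.141, 0.071, 0.0]
ft_force: [0.3, 0.5, -0.5]
width: 40.1
grasp_force: 0.0
```

```bash
python3 - <<'E'
from workcell import ctrl
import cv2
p,d=ctrl.get_image("scene"); cv2.imwrite("pics/s3.png",cv2.resize(p[140:340,180:440,::-1],None,fx=2,fy=2))
E
python3 d.py 500 -55 114 -2.6
```

```text
6.0 [552.9 -56.8 114.1] [ 0.08 -0.09 -0.51] turn [-0.  0.  0.] shift [-0.265  0.003  0.   ]
```

View pics/s3.png

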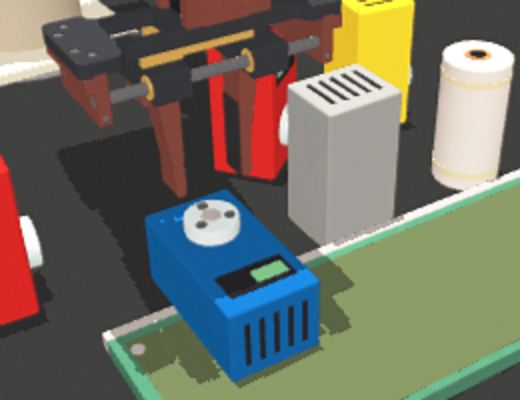

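The blue pump lies on its back with the head up (crop (210,220)), and the grey pump and cartridge are still standing. I'll retreat and check the pose.

>>> servo_tool(rows=[[0, 0, 0, 0, 0, -0.15, 40], [0, 0, 0, 0, 0, -0.35, 40], [0, 0, 0, -0.25, 0, -0.55, 40], [0, 0, 0, -0.5, 0, -0.55, 40], [0, 0, 0, -0.7, 0, -0.55, 40], [0, 0, 0, -0.7, 0, -0.55, 40], [0, 0, 0, -0.7, 0, -0.55, 40]])

```text
t: 6.88
ee_pos: [414.3, -50.6, 224.6]
orientation: [3.141, -0.071, 0.003]
ft_force: [0.7, 0.5, -0.3]
width: 39.7
grasp_force: 0.0
```

```bash
python3 - <<'E'
from workcell import ctrl
from h import *
p,d=ctrl.get_image("top");cv2.imwrite("pics/t4.png",p[:,:,::-1]);np.savez("top4.npz",p=p,d=d,**ctrl.camera_info("top"))
c=np.array([642.3,78.6]);R=np.array([[.99905,-.0436],[.0436,.99905]])
for n in("top0.npz","top4.npz"):
    p,X=cloud(n);h=cv2.cvtColor(p,cv2.COLOR_RGB2HSV);H,S,V=h[...,0],h[...,1],h[...,2];z=X[...,2]
    reg=(X[...,0]>480)&(X[...,0]<900)&(abs(X[...,1])<300)
    for nm,m in(('blue',(H>98)&(H<125)&(S>120)&(z>66)&(z<82)),('grey',(S<40)&(z>124)&(z<140)&(X[...,1]>40)&(X[...,1]<130)),('cart',(S<60)&(z>112)&(z<124)&(X[...,1]>140))):
        q=X[m&reg]; r=cv2.minAreaRect(q[:,:2].astype(np.float32));print(n,nm,np.round(r,1) if 0 else r,np.percentile(q[:,2],[2,50,98]).round(1),'board',R@(np.array(r[0])-c))
E
python3 d.py 500 -55 114 -2.6
```

```text
top0.npz blue ((497.45245361328125, -41.43295669555664), (85.81137084960938, 40.38291931152344), 48.78714370727539) [66.9 73.1 81.2] board [-139.47650431 -126.23427841]
top0.npz grey ((521.6990966796875, 83.68177795410156), (70.1479721069336, 59.443992614746094), 88.78953552246094) [126.9 129.8 131.9] board [-120.70789798   -0.18124912]
top0.npz cart ((526.3224487304688, 223.3381805419922), (59.5565299987793, 58.677005767822266), 64.42471313476562) [115.1 119.7 122.1] board [-122.17795727  139.54405804]
top4.npz blue ((606.8624267578125, -60.6722412109375), (70.65577697753906, 74.67265319824219), 88.20316314697266) [70.3 73.6 76. ] board [ -29.33163783 -140.68501078]
top4.npz grey ((521.8411865234375, 83.77815246582031), (70.09368133544922, 59.812713623046875), 88.48503875732422) [127.  129.8 131.9] board [-1.20570145e+02 -7.87710466e-02]
top4.npz cart ((525.9234008789062, 223.17669677734375), (58.80733108520508, 58.87681579589844), 4.30104398727417) [114.6 119.7 121.9] board [-122.56958533  139.36532919]
6.925 [414.6 -50.6 224.5] [-0.22 -0.32 -0.25] turn [ 0.    -0.001  0.   ] shift [0.427 0.003 0.553]
```

View pics/t4.png

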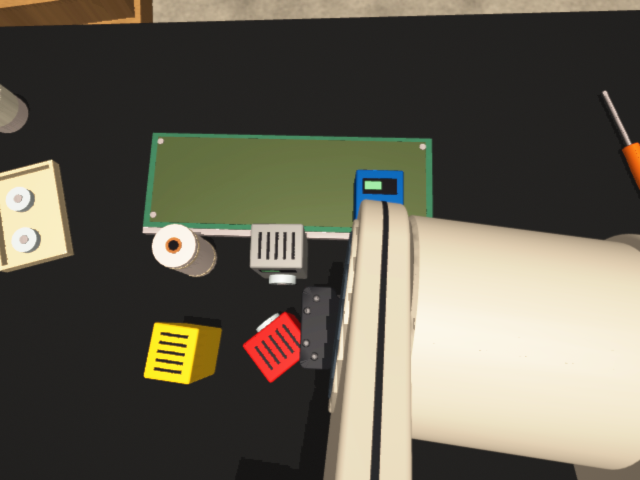

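The arm hides the near half of the pump at (385,230), but its far end at (380,172) is clear. The front face is flat at z≈74, the centre is ≈28 mm in from the edge and it lies square. The bystanders have moved less than 1 mm, so I'm handing in.

```bash
python3 -c "
from workcell import ctrl
print(ctrl.close_job())"
```

```text
the job is handed in; nothing more can be done
None
```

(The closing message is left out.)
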